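Pin the plates into the carrier and lock it

TASK

Make the plate carrier safe to take downstairs: push every locking rod that lies about, shaft first from the robot's side, through a free pair of eyelets of the bay that holds the melamine plates, fully home with the shoulder of its wooden grip against the front panel, and put none at the bay with the lacquer box. When all rods are in, turn the lock dial until its pointer reads zero. Leave the plates, the box and the other things where they are.

Things in the scene. Friction and masses are not known exactly. Their poses are not given: they have to be found in the camera images.
- carrier: Wooden plate carrier, fixed; deck 270 x 470 x 15 mm. Origin on its underside, x away from the robot, y to its left, z up. Robot side: two upright panels, 90 mm high: front panel from x = -0.150 (robot side) to -0.140, rear from -0.100 to -0.090, with eyelets 64 mm up at y = +-0.057, 0.109, 0.161, 0.213. Behind them two bays, the dial's tower between them at x = -0.055.
- eyelets_left (a point): Middle of the left bay's row of four square eyelets (16 x 16 mm), on the front panel's robot side; carrier's axes. Eyelet centres lie at y = -0.078, -0.026, +0.026, +0.078 of this point, at its height. Each has its partner in the rear panel straight behind (+x); a rod must pass both. The two panels are 10 mm thick and 40 mm apart.
- bay_left (a point): Centre of the left bay's floor (bay about 200 mm wide), on the deck behind the panels.
- eyelets_right (a point): Middle of the right bay's row of four square eyelets (16 x 16 mm), on the front panel's robot side; carrier's axes. Eyelet centres lie at y = -0.078, -0.026, +0.026, +0.078 of this point, at its height. Each has its partner in the rear panel straight behind (+x); a rod must pass both. The two panels are 10 mm thick and 40 mm apart.
- bay_right (a point): Centre of the right bay's floor (bay about 200 mm wide), on the deck behind the panels.
- plates: A nested pair of white melamine plates, 180 mm across, 33 mm high, lying on the deck of one of the two bays (which one varies). Origin at the centre of the underside.
- lacquer_box: Round dark lacquer box with clip-on lid, 156 mm across, 78 mm high (90 with its knob), standing in the other bay. Origin at the centre of the underside.
- dial (a joint): Angle of the lock dial in rad about the vertical, growing anticlockwise seen from above, free from -2.9 to 2.9 without a stop at zero; it stays where it is left (friction 0.05 N m). At 0 the pointer stands at the long zero mark, towards the robot (the carrier's -x). It starts somewhere between 1.5 and 2.5.
- dial_grip (a point): Point on the dial's axis, 131 mm up, with the dial's axes: the grip is a black upright bar 50 mm along x, 16 mm thick along y, from 113 to 141 mm up; the pointer (white line on the bar, steel needle at its foot reaching to 37 mm) is its -x end. White dial plate below: 84 mm across, top at 108 mm, on a tower 60 x 60 mm.
- rod1: Locking rod (three or four are present): square wooden grip 60 x 20 x 20 mm with a round aluminium shaft on its end, 12 mm thick, 90 mm long, last 15 mm tapered to 6 mm. About 60 g, balanced near the shoulder. Origin at the middle of the grip, x along the shaft; shoulder (end of the grip) at x = 0.030. Starts lying flat, axis 10 mm up, any side uppermost. None if absent.
- rod1_tip (a point): Tip of the shaft of rod1, 120 mm from the middle of its grip.
- rod2: Locking rod (three or four are present): square wooden grip 60 x 20 x 20 mm with a round aluminium shaft on its end, 12 mm thick, 90 mm long, last 15 mm tapered to 6 mm. About 60 g, balanced near the shoulder. Origin at the middle of the grip, x along the shaft; shoulder (end of the grip) at x = 0.030. Starts lying flat, axis 10 mm up, any side uppermost. None if absent.
- rod2_tip (a point): Tip of the shaft of rod2, 120 mm from the middle of its grip.
- rod3: Locking rod (three or four are present): square wooden grip 60 x 20 x 20 mm with a round aluminium shaft on its end, 12 mm thick, 90 mm long, last 15 mm tapered to 6 mm. About 60 g, balanced near the shoulder. Origin at the middle of the grip, x along the shaft; shoulder (end of the grip) at x = 0.030. Starts lying flat, axis 10 mm up, any side uppermost. None if absent.
- rod3_tip (a point): Tip of the shaft of rod3, 120 mm from the middle of its grip.
- rod4: Locking rod (three or four are present): square wooden grip 60 x 20 x 20 mm with a round aluminium shaft on its end, 12 mm thick, 90 mm long, last 15 mm tapered to 6 mm. About 60 g, balanced near the shoulder. Origin at the middle of the grip, x along the shaft; shoulder (end of the grip) at x = 0.030. Starts lying flat, axis 10 mm up, any side uppermost. None if absent.
- rod4_tip (a point): Tip of the shaft of rod4, 120 mm from the middle of its grip.
- tumbler: Glass tumbler, 68 mm across, 90 mm high, to be left alone. Origin at its underside.
- mug: Blue ceramic mug, 80 mm across, 85 mm high, to be left alone. Origin at its underside.
- paddle: Flat wooden serving paddle, 305 x 100 x 12 mm, to be left alone. Origin at its underside, in its handle.
- coaster: Round cork coaster, 60 mm across, 8 mm thick, to be left alone. Origin at its underside.
- jar: Amber glass jar with a steel cap, 60 mm across, 90 mm high, to be left alone. Origin at its underside.
- spoon: Dark wooden spoon, to be left alone. Origin at its underside.
There are look-alikes about, which are no part of the job. What is shaped like the rod3 but orange is not meant.

How it is judged (in metres and radians):
On the way, in this order (a step that is already met when the one before it is completed fails the run):
1. every rod present is fully home in the eyelets of the bay that holds the plates (x of each of rod1_tip, rod2_tip, rod3_tip, rod4_tip in the frame of carrier above -0.068 m and x of each of rod1, rod2, rod3, rod4 in the frame of carrier below -0.165 m and z of rod1 in the frame of carrier between 0.048 and 0.08 m and angle between the x axis of each of rod1, rod2, rod3, rod4 and the x axis of carrier, either way round below 0.14 rad and ((y of plates in the frame of carrier above 0 m and y of rod1 in the frame of carrier between 0.03 and 0.24 m) or (y of plates in the frame of carrier below 0 m and y of rod1 in the frame of carrier between -0.24 and -0.03 m)) and z of rod2 in the frame of carrier between 0.048 and 0.08 m and ((y of plates in the frame of carrier above 0 m and y of rod2 in the frame of carrier between 0.03 and 0.24 m) or (y of plates in the frame of carrier below 0 m and y of rod2 in the frame of carrier between -0.24 and -0.03 m)) and z of rod3 in the frame of carrier between 0.048 and 0.08 m and ((y of plates in the frame of carrier above 0 m and y of rod3 in the frame of carrier between 0.03 and 0.24 m) or (y of plates in the frame of carrier below 0 m and y of rod3 in the frame of carrier between -0.24 and -0.03 m)) and z of rod4 in the frame of carrier between 0.048 and 0.08 m and ((y of plates in the frame of carrier above 0 m and y of rod4 in the frame of carrier between 0.03 and 0.24 m) or (y of plates in the frame of carrier below 0 m and y of rod4 in the frame of carrier between -0.24 and -0.03 m))), for 0.2 s.
2. then the dial's pointer is turned to zero (value of joint dial between -0.09 and 0.09 rad), for 0.2 s.
At the end, for the whole second after the job is handed in: Every rod present is through a front eyelet and its partner behind at the plates' bay, shoulder within 8 mm of the front panel, within 0.14 rad of straight, at rest; dial at zero within 0.09 rad; plates and lacquer box within 30 mm of their start (all of step 1 and all of step 2 and linear speed of each of rod1, rod2, rod3, rod4 below 0.02 m/s and distance of each of plates, lacquer_box from where it was at the start of the episode below 0.03 m); the robot touches nothing.
It fails at once if a bystander, the plates or the lacquer box is pushed more than 50 mm away (distance of any of tumbler, mug, paddle, coaster, jar, spoon, plates, lacquer_box from where it was at the start of the episode above 0.05 m).
It fails at once if the tumbler, mug, jar or lacquer box is tipped over (angle between any of tumbler, mug, jar, lacquer_box's own z axis and vertical above 0.6 rad).
Of rod1, rod2, rod3, rod4 only 3 to 4 are there at a start; the rules pass over those that are not, and their reading is None.
At some moment in a run one of rod1, rod2, rod3, rod4 may be knocked a few centimetres aside while the robot is not near it.
Once in a run the grip may slacken for a moment while it holds something.
It also fails if it takes over 210 s, if anything falls off the work surface, if the arm or the gripper's body presses on something with over 40 N, if the wrist force passes 120 N, or if a joint passes its speed limit or range.

ROBOT

A 6-joint arm with a two-finger parallel gripper is mounted at the origin on the work surface. World frame = base frame: x ahead of the robot, y to its left, z up, the work surface at z = 0. Lengths are in mm, angles in rad, forces in N, time in s.
With the tool pointing down it reaches from about 400 to 825 mm from the base axis. Payload 7 kg.
Tool frame: the origin (TCP) lies midway between the tips of the shut fingers; the grasp point (between the pads) lies 19 mm behind it; z points along the fingers, y is the line along which they close (so a half turn about z gives the same grasp; the last joint's range is limited). The gripper opens to 88 mm and grips with 3 to 60 N. Pads are 19 mm wide; open, the fingers measure 130 mm over their backs; the gripper's body (78 mm by 193 mm) begins 47 mm behind the grasp point.
Start: joints at [-0.87, 0.359, 0.012, 0, -1.224, -0.288], TCP at [270.765, -618.289, 226.561] pointing down, gripper open.
Joint ranges: [-3.07, 3.07], [-1.43, 2.12], [-1.02, 1.25], [-3.03, 1.67], [-3.05, -0], [-3.03, 3.03]. Speed limits (rad/s): [2.39, 2.39, 3.01, 3.14, 3.14, 3.14].

INTERFACE

Orientations are given as a unit quaternion [w, x, y, z].
In Python, from cell import telemetry, capture, r, silhouettes, pinpoint gives the robot as it stands.
- The arm moves only by the shell command python3 -m inch 'ROWS'. ROWS is JSON, a list of rows, each a list of 7 numbers: the shift along the tool's x, y, z in cm, then the turn, a rotation vector about the tool's x, y, z in rad, then the closure, from 0 (fully open) to 1 (shut). A call has 1 to 12 rows; each row shifts and turns the commanded pose from where the row before left it, along the tool's axes as they then stand; what a row does not reach is not made up. A row lasts 1/8 s, in which the tool goes at most 62.5 mm and 10.7 degrees, less where a joint would pass 70% of its speed; a pose out of reach is approached as far as the arm can. A call with a gripper value outside its range is refused whole. The fingers move at their own pace and stop on an object; the grip force is fixed at half the most. Time passes only in rows, so rows that do not move let the fingers close. It gives the time, the measured TCP pose, the force, the opening and the grip force at its end, in the units of the state.
- telemetry.sense(): the state, without advancing time (a new reading comes with each control period).
- capture(name): name is "scene" or "side" or "wrist"; returns a dict with "image" (384x512x3 uint8, blue, green, red), "z_map" (384x512 float32, mm along the optical axis (not along the pixel's ray), 0 where there is no reading), "K" (3x3 intrinsics, pixels), "D" ([k1, k2, p1, p2, k3] as OpenCV has them; the pictures are not rectified), "eye" and "rotation" of the camera in the world. Camera axes: x right, y up, looking along -z (the intrinsics and any distortion apply to the point x, -y, -z); pixel columns grow to the right and rows downward; lengths in mm; the calibration is good to about 2 mm. A picture is of the moment at which its call begins.
- r.hand_in(): hands the job in; it is judged then, once.
Trained networks look in the newest picture that a camera, given by its name, has taken for a name from the list of things; names that differ only in an ending like _2 or _b are one class to them, and where a whole thing is asked for, a point or a joint stands for the part that bears it (a point fixed in the world has none). Each returns a list of dicts, best first, with "p" (0 to 1); they miss things now and then, are a little off and sometimes report something else, mostly with a low value. They report only what shows in the picture. A call takes as long as a camera call. They do not tell look-alikes from the thing itself.
- silhouettes(camera, query): "pixels" (384x512 bool, what is visible of it).
- pinpoint(camera, query): "centre" ([x, y, z] in mm, in world coordinates, good to about 4 mm: a listed point, or the origin of a listed thing).
The state is a dict: "t": time; "joint_pos": joint angles; "qd": joint speeds; "effort": joint torques, N m; "tool_pos": TCP position; "tcp_rot": TCP orientation; "ft_force": force on the tool from outside, world axes, zero at the start; "torque": the same for the moment, N m; "grip_width": finger opening in mm; "finger_force": force on a finger pad.
Only numpy, scipy, OpenCV 4.12 (cv2) and the standard library are available. Lean on these libraries where they do the work, as an engineer would, in place of code of your own. Each camera call takes 0.05 s, during which the arm holds its last target. There are 200 camera calls.

## Working session

There is one attempt and no reset: what is moved stays moved. The work goes in short steps, Python scripts to look and compute and a shell command to move; the robot and the scene stay as the last step left them, time stands still between calls to the robot, and variables do not carry over. Pictures are saved under pics/ and viewed, at most 14 in all, crops included, and the job is handed in when it is done.

```bash
ls; mkdir -p pics
python3 - <<'E'
from cell import telemetry, capture, r, silhouettes, pinpoint
import cv2,numpy as np
print(telemetry.sense())
for c in("scene","side"):
    d=capture(c); cv2.imwrite(f"pics/{c}0.png",d["image"]); print(c,d["K"],d["D"],d["eye"],d["rotation"])
    for q in ["carrier","eyelets_left","eyelets_right","plates","lacquer_box","dial","dial_grip","rod1","rod1_tip","tumbler","mug","paddle","coaster","jar","spoon"]:
        print(q,[(np.round(a["centre"]).tolist(),round(a["p"],2)) for a in pinpoint(c,q)])
E
```

```text
pics
{'t': 0.0, 'joint_pos': array([-8.69916656e-01,  3.59398877e-01,  1.11092992e-02, -3.60750457e-04,
       -1.22411364e+00, -2.88086576e-01]), 'qd': array([-0.00041421,  0.00042404, -0.0006623 , -0.00050951, -0.00018301,
       -0.00158915]), 'effort': array([ 5.36458665e-04, -5.82726073e+01,  2.93063325e+01,  6.99733302e+00,
        6.89477936e-03, -1.80313100e-04]), 'tool_pos': array([ 270.57545337, -617.88161834,  225.63498028]), 'tcp_rot': array([-2.32017206e-04, -2.04874076e-01,  9.78787995e-01,  7.87689946e-04]), 'ft_force': array([-0.67631977,  0.18938755, -0.12252451]), 'torque': array([-0.02393988, -0.04176346,  0.01153612]), 'finger_force': 0.0, 'grip_width': 87.4486594965558}
scene [[459.84664951   0.         258.02767594]
 [  0.         459.84664951 197.71999825]
 [  0.           0.           1.        ]] [-0.09728025  0.          0.          0.          0.        ] [1506.51664517   -1.69381903  968.40659259] [0.63367391 0.29846819 0.29281101 0.65087313]
carrier [([758.0, -7.0, 1.0], 0.78)]
eyelets_left [([615.0, 130.0, 66.0], 0.85)]
eyelets_right [([609.0, -137.0, 60.0], 0.55)]
plates [([777.0, 120.0, 15.0], 0.9)]
lacquer_box [([775.0, -143.0, 12.0], 0.59)]Traceback (most recent call last):
  File "<stdin>", line 7, in <module>
ValueError: it knows: bay_left, bay_right, carrier, coaster, dial_grip, eyelets_left, eyelets_right, jar, lacquer_box, mug, paddle, plates, rod, rod1_tip, rod2_tip, rod3_tip, rod4_tip, spoon, tumbler
```

```bash
cat > h.py <<'E'
from cell import telemetry, capture, r, silhouettes, pinpoint
import cv2,numpy as np
from scipy.spatial.transform import Rotation as R
def rot(q): return R.from_quat(np.roll(q,-1))
def pts(d,uv):
    """pixels (n,2) with depth -> world mm"""
    uv=np.asarray(uv,float).reshape(-1,2)
    n=cv2.undistortPoints(uv[:,None],d["K"],np.array(d["D"]))[:,0]
    z=d["z_map"][uv[:,1].round().astype(int),uv[:,0].round().astype(int)]
    return rot(d["rotation"]).apply(np.c_[n[:,0]*z,-n[:,1]*z,-z])+d["eye"]
def plane(d,uv,h):
    uv=np.asarray(uv,float).reshape(-1,2)
    n=cv2.undistortPoints(uv[:,None],d["K"],np.array(d["D"]))[:,0]
    v=rot(d["rotation"]).apply(np.c_[n[:,0],-n[:,1],-np.ones(len(n))])
    return d["eye"]+v*((h-d["eye"][2])/v[:,2])[:,None]
def proj(d,p):
    c=rot(d["rotation"]).inv().apply(np.atleast_2d(p)-d["eye"])*[1,-1,-1]
    return cv2.projectPoints(c,np.zeros(3),np.zeros(3),d["K"],np.array(d["D"]))[0][:,0]
def show(a): return [(np.round(x["centre"]).tolist(),round(x["p"],2)) for x in a]
E
python3 - <<'E'
from h import *
ims=[]
for c in("scene","side"):
    d=capture(c); ims.append(d["image"]); print(c,d["eye"],rot(d["rotation"]).apply([0,0,-1]))
    cv2.imwrite(f"pics/{c}1.png",cv2.resize(d["image"],(800,600)))
    for q in ["carrier","eyelets_left","eyelets_right","plates","lacquer_box","dial_grip","rod","rod1_tip","tumbler","mug","paddle","coaster","jar","spoon"]:
        print(q,show(pinpoint(c,q)))
E
```

```text
scene [1506.51664517   -1.69381903  968.40659259] [-0.75962324 -0.00290263 -0.65035691]
carrier [([757.0, -10.0, -1.0], 0.74), ([530.0, 502.0, 1.0], 0.66)]
eyelets_left [([614.0, 128.0, 65.0], 0.96)]
eyelets_right []
plates [([452.0, -212.0, 9.0], 0.75), ([430.0, 26.0, 16.0], 0.71), ([780.0, 119.0, 13.0], 0.63)]
lacquer_box [([774.0, -144.0, 16.0], 0.93), ([706.0, -3.0, 132.0], 0.62), ([610.0, -136.0, 62.0], 0.28)]
dial_grip [([706.0, -7.0, 135.0], 0.63), ([535.0, -470.0, -0.0], 0.21)]
rod [([464.0, -327.0, 6.0], 0.68), ([241.0, -315.0, 14.0], 0.59), ([449.0, -137.0, 8.0], 0.58), ([463.0, 322.0, 7.0], 0.52), ([459.0, 138.0, 9.0], 0.48), ([610.0, -139.0, 64.0], 0.43)]
rod1_tip [([474.0, 202.0, 11.0], 0.57)]
tumbler [([585.0, 409.0, 2.0], 0.97), ([708.0, -4.0, 134.0], 0.62)]
mug [([537.0, -468.0, 2.0], 0.75), ([774.0, 123.0, 15.0], 0.41)]
paddle [([645.0, -388.0, -0.0], 0.64)]
coaster [([412.0, -438.0, -0.0], 0.74), ([778.0, 121.0, 15.0], 0.51)]
jar [([682.0, 400.0, 3.0], 0.77), ([644.0, -384.0, 2.0], 0.62), ([471.0, 204.0, 14.0], 0.19)]
spoon [([473.0, 204.0, 10.0], 0.74), ([531.0, 50
[... 311 characters left out ...]
3.0], 0.65)]
plates [([779.0, 124.0, 16.0], 0.64)]
lacquer_box [([769.0, -148.0, 15.0], 0.64), ([646.0, -378.0, 1.0], 0.24)]
dial_grip [([708.0, -10.0, 134.0], 0.47)]
rod [([462.0, 320.0, 12.0], 0.92), ([459.0, 137.0, 9.0], 0.83), ([450.0, -140.0, 6.0], 0.5), ([463.0, -329.0, 12.0], 0.48)]
rod1_tip [([474.0, 205.0, 13.0], 0.93), ([462.0, -17.0, 12.0], 0.17)]
tumbler [([588.0, 408.0, -7.0], 0.79)]
mug [([534.0, -472.0, 2.0], 0.6), ([709.0, -7.0, 134.0], 0.6), ([585.0, 410.0, -5.0], 0.24)]
paddle [([686.0, 400.0, 1.0], 0.74), ([645.0, -379.0, -2.0], 0.58), ([425.0, 21.0, 6.0], 0.53), ([476.0, 206.0, 10.0], 0.18)]
coaster []
jar [([686.0, 397.0, -0.0], 0.79)]
spoon [([531.0, 503.0, 2.0], 0.65)]
```

View pics/scene1.png

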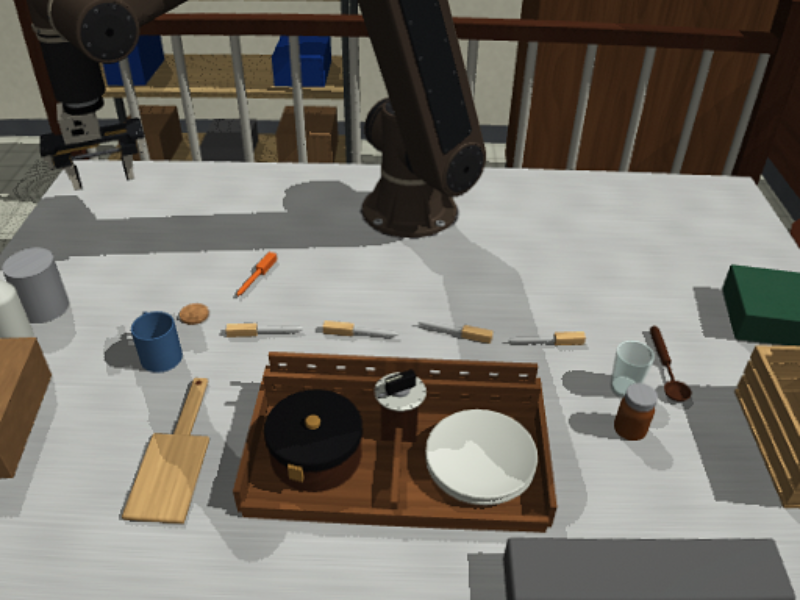

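View pics/side1.png

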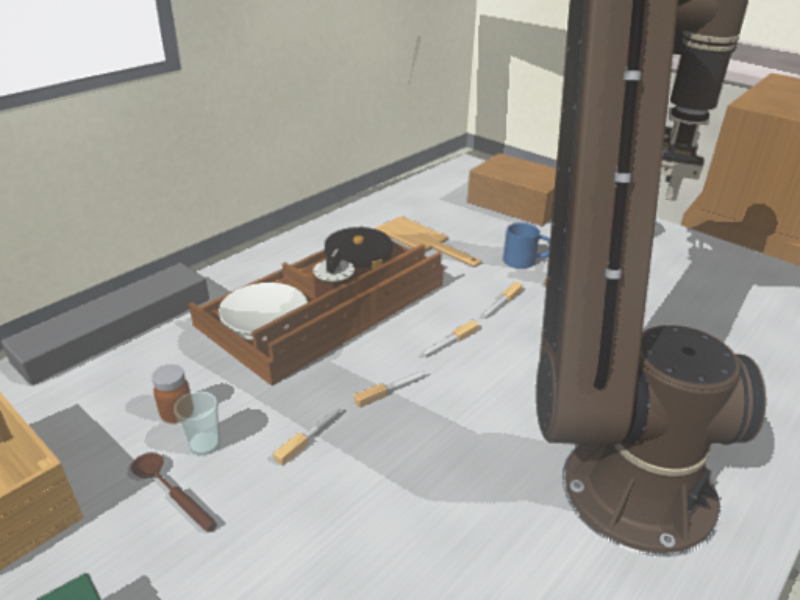

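The scene image (800x600) shows the plates in the left bay at (480,455) and the lacquer box in the right bay at (313,438). There are four wooden-gripped rods at y px ≈ 330: grips at (240,330), (337,328), (477,334) and (570,339). The orange one at (258,272) is a decoy. The side image agrees. Next I'll bring the wrist camera over the rods.

```bash
python3 -m inch '[[0,0,0,0,0,0.137,0],[0,0,0,0,0,0.137,0],[0,0,0,0,0,0.137,0],[-2.4,4.9,-1.5,0,0,0,0],[-2.4,4.9,-1.5,0,0,0,0],[-2.4,4.9,-1.5,0,0,0,0],[-2.4,4.9,-1.5,0,0,0,0],[-2.4,4.9,-1.5,0,0,0,0],[-2.4,4.9,-1.5,0,0,0,0],[-2.4,4.9,-1.5,0,0,0,0],[-2.4,4.9,-1.5,0,0,0,0],[0,0,0,0,0,0,0]]'
python3 - <<'E'
from h import *
s=telemetry.sense();print(s["tool_pos"],s["tcp_rot"],s["joint_pos"])
d=capture("wrist");print(d["eye"],rot(d["rotation"]).as_matrix(),d["K"],d["D"])
cv2.imwrite("pics/w0.png",d["image"])
for q in ("rod","rod1_tip","eyelets_left","eyelets_right"): print(q,show(pinpoint("wrist",q)))
z=d["z_map"];print((z>0).mean(),z[z>0].min(),z.max())
E
```

```text
t: 3.3
tool_pos: [463.8, -223.3, 348.0]
tcp_rot: [0.001, -0.003, 1.0, -0.0]
ft_force: [0.1, -0.4, 0.5]
grip_width: 87.8
finger_force: 0.0
[ 463.84777667 -223.31227818  348.00838887] [ 1.41842184e-03 -3.16378585e-03  9.99993983e-01 -1.13875100e-04] [-6.68866815e-02  3.16087061e-02 -1.28822197e-01  2.90177803e-05
 -1.40751960e+00 -1.49758673e+00]
[ 397.61109048 -223.75080652  505.18369676] [[-6.30950574e-03 -9.69110005e-01 -2.46548148e-01]
 [ 9.99979985e-01 -6.23024918e-03 -1.10153996e-03]
 [-4.68543000e-04 -2.46550163e-01  9.69129918e-01]] [[334.1279499    0.         257.02141388]
 [  0.         334.1279499  183.68165741]
 [  0.           0.           1.        ]] [-0.01472139  0.          0.          0.          0.        ]
rod [([448.0, -134.0, 10.0], 0.97), ([458.0, -330.0, 13.0], 0.79), ([454.0, 138.0, 9.0], 0.56)]
rod1_tip []
eyelets_left []
eyelets_right [([427.0, 24.0, 8.0], 0.68)]
0.9755503336588541 50.000027 597.8628
```

View pics/w0.png

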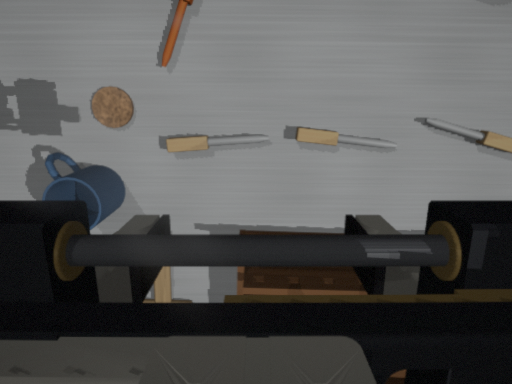

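The wrist picture shows rod A (grip (187,144), tip (268,138)) and rod B (grip (317,136), tip (394,145)). Rod C is at the right edge, and the right eyelet row shows near (300,280).

```bash
cat >> h.py <<'E'
def cloud(d):
    v,u=np.mgrid[0:384,0:512]; uv=np.c_[u.ravel(),v.ravel()]
    P=pts(d,uv); P[d["z_map"].ravel()<=0]=np.nan
    return P.reshape(384,512,3)
def rods(d,lo=4,hi=26,box=((330,560),(-450,450))):
    """lying rods: list of (grip centre xyz, yaw, length, top z)"""
    P=cloud(d); m=(P[...,2]>lo)&(P[...,2]<hi)
    for i in(0,1): m&=(P[...,i]>box[i][0])&(P[...,i]<box[i][1])
    n,L,st,_=cv2.connectedComponentsWithStats(m.astype(np.uint8),connectivity=8)
    hsv=cv2.cvtColor(d["image"],cv2.COLOR_BGR2HSV)
    out=[]
    for k in range(1,n):
        if st[k,4]<60: continue
        mk=L==k; q=P[mk]; xy=q[:,:2]; c=xy.mean(0)
        vx,vy,x0,y0=cv2.fitLine(xy.astype(np.float32),cv2.DIST_HUBER,0,.01,.01).ravel(); a=np.array([vx,vy])
        g=(hsv[...,1][mk]>80)
        if g.sum()<15 or (~g).sum()<10: continue
        if (xy[~g].mean(0)-xy[g].mean(0))@a<0:a=-a
        t=(xy-[x0,y0])@a; t0,t1=np.percentile(t,[1,99]); 
        gc=xy[g]; sg=xy[~g].mean(0)-gc.mean(0)
        tg=(gc-[x0,y0])@a; G=np.array([x0,y0])+a*(np.percentile(tg,1)+np.percentile(tg,99))/2
        w=np.abs(((xy-[x0,y0])@[-a[1],a[0]]))
        out.append((G.round(1),np.arctan2(a[1],a[0]).round(3),(t1-t0).round(1),(np.percentile(tg,99)-np.percentile(tg,1)).round(1),np.percentile(w[g],98).round(1),np.median(q[g][:,2]).round(1),np.median(hsv[...,0][mk][g]), (np.array([x0,y0])+a*t1).round(1)))
    return out
E
python3 - <<'E'
from h import *
for c in("wrist","scene","side"):
    d=capture(c); P=cloud(d)
    print(c); [print(x) for x in rods(d)]
    t=P[(abs(P[...,0]-400)<30)&(abs(P[...,1]+50)<80)]; print("table z",np.percentile(t[:,2],[5,50,95]) if len(t) else 0)
d=capture("scene");P=cloud(d)
m=(P[...,2]>84)&(P[...,2]<96)&(P[...,0]>590)&(P[...,0]<680)
q=P[m]; print(len(q),q.min(0),q.max(0))
h=np.histogram(q[:,0],bins=range(590,684,4));print(h)
E
```

```text
wrist
(array([ 341.5, -349.6]), np.float32(-0.461), np.float64(26.9), np.float64(25.6), np.float64(6.6), np.float64(13.7), np.float64(11.0), array([ 353.9, -355.8]))
(array([ 410.3, -430.2]), np.float32(3.118), np.float64(54.9), np.float64(54.0), np.float64(21.6), np.float64(7.1), np.float64(15.0), array([ 383.1, -429.6]))
(array([455.4, 128.8]), np.float32(-1.849), np.float64(127.8), np.float64(40.5), np.float64(9.5), np.float64(18.9), np.float64(19.0), array([425.5,  24.2]))
(array([ 449.1, -137. ]), np.float32(1.46), np.float64(145.6), np.float64(57.2), np.float64(9.5), np.float64(19.0), np.float64(19.0), array([461.9, -21.3]))
(array([ 461.3, -326. ]), np.float32(1.645), np.float64(145.1), np.float64(56.9), np.float64(9.6), np.float64(19.1), np.float64(18.0), array([ 452.7, -209.4]))
(array([ 528.7, -433.6]), np.float32(-2.818), np.float64(56.4), np.float64(53.0), np.float64(10.7), np.float64(18.4), np.float64(106.0), array([ 500.9, -443. ]))
table z [-2.44615401 -0.86227851  0.73022704]
scene
(array([462.9, 138.5]), np.float32(-1.874), np.float64(144.9), np.float64(57.0), np.flo
[... 1255 characters left out ...]
4]), np.float32(-1.784), np.float64(143.5), np.float64(56.2), np.float64(12.8), np.float64(19.7), np.float64(18.0), array([426. ,  28.4]))
(array([456.4, 322.5]), np.float32(-1.475), np.float64(149.3), np.float64(59.4), np.float64(13.2), np.float64(20.2), np.float64(18.0), array([467.9, 203.2]))
table z [-1.00553195  1.69575563  4.53542172]
1738 [ 590.07422088 -672.41749838   84.00127801] [679.71748344 712.46389749  95.96371158]
(array([ 17,  36,  10,  24,  85, 145, 240, 206, 127,  33,   5,   6,   0,
         3,   6,   5,  51,  97, 183, 198, 151,  99,  11]), array([590, 594, 598, 602, 606, 610, 614, 618, 622, 626, 630, 634, 638,
       642, 646, 650, 654, 658, 662, 666, 670, 674, 678, 682]))
```

```bash
python3 -m inch '[[-3.26,4.46,0,0,0,0,0],[-3.26,4.46,0,0,0,0,0],[-3.26,4.46,0,0,0,0,0],[-3.26,4.46,0,0,0,0,0],[-3.26,4.46,0,0,0,0,0],[0,0,0,0,0,0,0],[0,0,0,0,0,0,0]]'
python3 - <<'E'
from h import *
d=capture("wrist");cv2.imwrite("pics/w1.png",d["image"])
for q in ("eyelets_left","eyelets_right","carrier","plates"): print(q,show(pinpoint("wrist",q)))
P=cloud(d); np.save("P.npy",P)
m=(P[...,2]>80)&(P[...,2]<97)&(P[...,0]>580)&(P[...,0]<690)&(abs(P[...,1])<300)
n,L,st,_=cv2.connectedComponentsWithStats(m.astype(np.uint8))
for k in range(1,n):
    if st[k,4]>100:
        q=P[L==k]; print(st[k],np.percentile(q,[1,50,99],axis=0).round(1).tolist(), np.polyfit(q[:,1],q[:,0],1))
E
```

```text
t: 4.62
tool_pos: [624.6, -3.0, 346.1]
tcp_rot: [-0.001, -0.001, 1.0, -0.0]
ft_force: [0.3, -0.1, 0.5]
grip_width: 87.7
finger_force: 0.0
eyelets_left [([614.0, 127.0, 62.0], 0.75)]
eyelets_right [([608.0, -142.0, 62.0], 0.84)]
carrier [([753.0, -10.0, 4.0], 0.83)]
plates [([779.0, 128.0, 16.0], 0.6), ([646.0, -376.0, -3.0], 0.51), ([457.0, 143.0, 10.0], 0.21)]
[  66  136  377   20 3339] [[603.4, -236.6, 80.8], [613.8, -7.1, 89.0], [623.9, 224.1, 91.1]] [2.77999524e-02 6.13878547e+02]
[  70  175  367   19 3325] [[653.3, -238.5, 80.6], [663.2, -9.7, 88.9], [673.7, 222.7, 90.9]] [2.77140121e-02 6.63543881e+02]
```

View pics/w1.png

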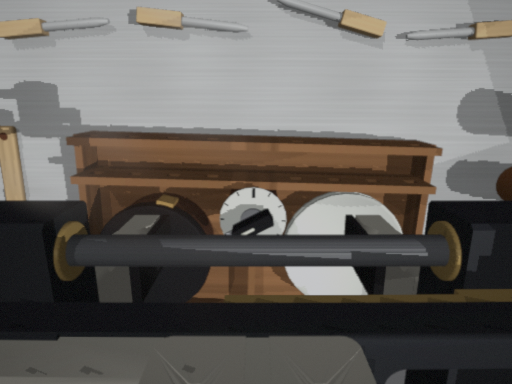

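The wrist view shows the front panel top at row ≈140 and the rear at ≈180 (cols 70–440). The dial is at (253,220) with its pointer bar angled, the plates are on the image right (left bay), and rods A–D run along the top.

Run:
```python
from h import *
P=np.load("P.npy")
for x0 in(613.88,663.54):
    m=(abs(P[...,0]-x0-.0278*P[...,1])<4)&(P[...,2]>86)&(P[...,2]<94)&(abs(P[...,1])<300); y=P[m][:,1]; print("ends",y.min(),y.max(),(y.min()+y.max())/2)
yaw=-.0278; O=np.array([613.88+.0278*-7,-7])+145*np.array([np.cos(yaw),np.sin(yaw)])
def W(p): 
    c,s=np.cos(yaw),np.sin(yaw); return np.array([O[0]+c*p[0]-s*p[1],O[1]+s*p[0]+c*p[1],p[2]])
print("origin",O)
d=capture("scene"); im=d["image"]; g=cv2.cvtColor(im,cv2.COLOR_BGR2GRAY).astype(float)
for y in(-213,-161,-109,-57,57,109,161,213):
    for xx in(-140,):
        u,v=proj(d,W((xx,y,64)))[0]
        a=g[int(v)-7:int(v)+8,int(u)-7:int(u)+8]; w=np.clip(a-np.median(a)-25,0,None)
        vv,uu=np.mgrid[int(v)-7:int(v)+8,int(u)-7:int(u)+8]
        print(y,(u.round(1),v.round(1)),a.max(),((w*uu).sum()/w.sum()).round(1),((w*vv).sum()/w.sum()).round(1))
u0,v0=proj(d,W((-140,0,64)))[0].astype(int)
cv2.imwrite("pics/s2.png",cv2.resize(im[v0-40:v0+50,u0-100:u0+100],None,fx=4,fy=4,interpolation=cv2.INTER_CUBIC))
```

```text
ends -241.99401444651747 229.30604400622116 -6.343985220148156
ends -243.3657677777218 227.4341514890641 -7.965808144328847
origin [758.62937271 -11.0304808 ]
-213 (np.float64(179.5), np.float64(234.0)) 211.0 179.3 234.7
-161 (np.float64(198.1), np.float64(234.9)) 196.0 198.4 234.8
-109 (np.float64(216.9), np.float64(235.7)) 167.0 216.6 236.0
-57 (np.float64(235.7), np.float64(236.6)) 194.0 235.7 236.7
57 (np.float64(277.1), np.float64(238.5)) 202.0 277.1 239.3
109 (np.float64(296.0), np.float64(239.4)) 200.0 296.4 239.9
161 (np.float64(315.0), np.float64(240.2)) 204.0 314.7 241.0
213 (np.float64(333.9), np.float64(241.0)) 214.0 333.8 242.0
```

View pics/s2.png

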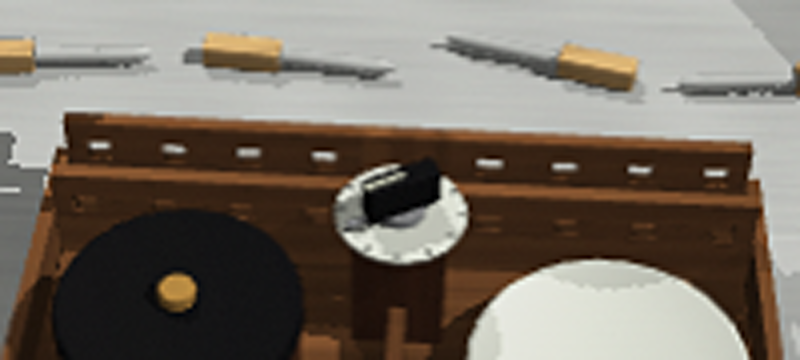

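Eyelet dots match the projected carrier model within 1 px, so the carrier pose is good. The crop shows all eight eyelets free, at crop row ≈150–170. Picking order is D, C, B, A, into eyelets 213, 161, 109, 57.

```bash
cat >> h.py <<'E'
YAW=-.0278; O=np.array([758.6,-11.0])
def W(p):
    c,s=np.cos(YAW),np.sin(YAW); p=np.asarray(p,float); return np.array([O[0]+c*p[0]-s*p[1],O[1]+s*p[0]+c*p[1],p[2]])
def C(p):
    c,s=np.cos(YAW),np.sin(YAW); q=np.asarray(p,float)[:2]-O; return np.array([c*q[0]+s*q[1],-s*q[0]+c*q[1],*np.asarray(p)[2:]])
def psi():
    """yaw of tool y in world"""
    a=rot(telemetry.sense()["tcp_rot"]).apply([0,1,0]); return np.arctan2(a[1],a[0])
def go(target):
    """cm in present tool axes from measured TCP to target"""
    s=telemetry.sense(); return (rot(s["tcp_rot"]).inv().apply(np.array(target)-s["tool_pos"])/10).round(2)
E
python3 -m inch '[[2.3,5.33,0,0,0,0,0],[2.3,5.33,0,0,0,0,0],[2.3,5.33,0,0,0,0,0],[2.3,5.33,0,0,0,0,0],[2.3,5.33,0,0,0,0,0],[2.3,5.33,0,0,0,0,0],[2.3,5.33,0,0,0,0,0],[0,0,0,0,0,0,0]]'
python3 -m inch '[[0,0,0,0,0,-0.1745,0],[0,0,0,0,0,-0.1745,0],[0,0,0,0,0,-0.1745,0],[0,0,0,0,0,-0.1745,0],[0,0,0,0,0,-0.1745,0],[0,0,0,0,0,-0.1745,0],[0,0,0,0,0,-0.1745,0],[0,0,0,0,0,-0.1745,0],[0,0,0,0,0,-0.1745,0],[0,0,0,0,0,0,0]]'
python3 - <<'E'
from h import *
d=capture("wrist")
[print(x) for x in rods(d) if x[2]>80]; print(psi(),show(pinpoint("wrist","rod")))
E
```

```text
t: 5.92
tool_pos: [461.4, 372.8, 346.2]
tcp_rot: [-0.0, -0.003, 1.0, 0.0]
ft_force: [0.2, -0.3, -1.2]
grip_width: 87.7
finger_force: 0.0
t: 7.18
tool_pos: [463.4, 369.2, 346.9]
tcp_rot: [0.0, -0.707, 0.707, 0.0]
ft_force: [0.1, 0.6, -0.4]
grip_width: 87.8
finger_force: 0.0
(array([462.1, 321.7]), np.float32(-1.493), np.float64(143.8), np.float64(56.8), np.float64(9.1), np.float64(19.1), np.float64(18.0), array([471.2, 206.4]))
3.138343151116842 [([467.0, 328.0, 10.0], 0.84)]
```

```bash
python3 -m inch '[[4.75,0.13,0,0,0,0,0],[0,0,0,0,0,-0.081,0],[0,0,5.2,0,0,0,0],[0,0,5.2,0,0,0,0],[0,0,5.2,0,0,0,0],[0,0,5.2,0,0,0,0],[0,0,5.2,0,0,0,0],[0,0,5.2,0,0,0,0],[0,0,0,0,0,0,0],[0,0,0,0,0,0,0]]'
python3 - <<'E'
from h import *
print(psi(), go([462.1,321.7,4]))
E
```

```text
t: 8.52
tool_pos: [462.8, 323.5, 36.3]
tcp_rot: [-0.001, 0.735, -0.678, 0.0]
ft_force: [0.1, 0.0, 0.3]
grip_width: 87.5
finger_force: 0.0
-3.0598317767998737 [0.17 0.08 3.23]
```

```bash
python3 -m inch '[[0.17,0.08,1.6,0,0,0,0],[0,0,1.6,0,0,0,0],[0,0,0,0,0,0,0],[0,0,0,0,0,0,1],[0,0,0,0,0,0,1],[0,0,0,0,0,0,1],[0,0,0,0,0,0,1],[0,0,0,0,0,0,1],[0,0,0,0,0,0,1]]'
```

```text
t: 9.65
tool_pos: [461.1, 320.9, 2.6]
tcp_rot: [-0.0, 0.736, -0.677, 0.0]
ft_force: [0.1, -0.7, 0.5]
grip_width: 33.1
finger_force: 0.0
```

```bash
python3 -m inch '[[0,0,0,0,0,0,1],[0,0,0,0,0,0,1],[0,0,0,0,0,0,1],[0,0,0,0,0,0,1]]'; python3 -m inch '[[0,0,-4,0,0,0,1],[0,0,-5,0,0,0,1],[0,0,0,0,0,0,1]]'
```

```text
t: 10.15
tool_pos: [461.1, 320.9, 2.6]
tcp_rot: [-0.0, 0.736, -0.677, -0.0]
ft_force: [-0.3, -0.1, -0.4]
grip_width: 19.8
finger_force: 29.8
t: 10.52
tool_pos: [462.9, 323.0, 96.6]
tcp_rot: [-0.004, 0.736, -0.677, -0.0]
ft_force: [-0.7, 0.0, -0.7]
grip_width: 20.2
finger_force: 29.8
```

```bash
python3 -m inch '[[6,0,0,0,0,0,1],[6,0,0,0,0,-0.1628,1],[0,0,0,0,0,-0.1628,1],[0,0,0,0,0,-0.1628,1],[0,0,0,0,0,-0.1628,1],[0,0,0,0,0,-0.1628,1],[0,0,0,0,0,-0.1628,1],[0,0,0,0,0,-0.1628,1],[0,0,0,0,0,-0.1628,1],[0,0,0,0,0,-0.1628,1],[0,0,0,0,0,0,1],[0,0,0,0,0,0,1]]'
python3 - <<'E'
from h import *
s=telemetry.sense();print(psi()*1,s["joint_pos"].round(2),"pre",W((-295,213,57)),go(W((-295,213,57))))
d=capture("wrist");cv2.imwrite("pics/w3.png",d["image"]); print(d["eye"])
d2=capture("side"); 
P=cloud(d);z=P[...,2];m=(z>85)&(z<125)&(abs(P[...,0]-s["tool_pos"][0]-60)<100)&(abs(P[...,1]-s["tool_pos"][1])<40);print(m.sum())
d3=capture("scene");cv2.imwrite("pics/s3.png",cv2.resize(np.hstack([d2["image"][80:320,150:400],d3["image"][80:320,200:450]]),(800,384)))
E
```

```text
t: 12.02
tool_pos: [470.8, 201.1, 92.2]
tcp_rot: [0.0, 1.0, -0.013, -0.0]
ft_force: [-0.5, 0.5, 0.0]
grip_width: 19.6
finger_force: 29.8
-1.5974825154571692 [ 0.79  0.23 -0.52 -0.   -0.82  0.76] pre [469.63462387 210.11764154  57.        ] [-0.14 -0.89  3.52]
[535.45858485 199.36181561 249.49549967]
9610
```

View pics/w3.png

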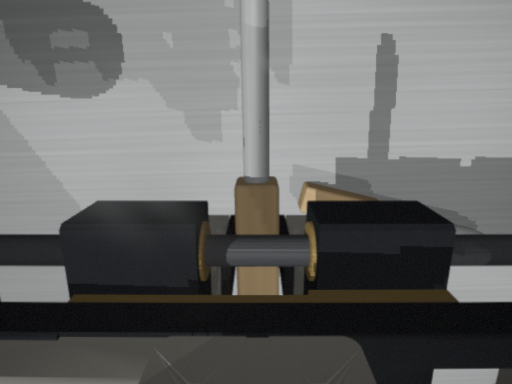

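The wrist view shows the held rod straight ahead: shoulder at (257,178), shaft going up at col ≈256 and leaving the picture at the top.

```bash
cat >> h.py <<'E'
def held(d,z0):
    """shaft in hand seen by wrist (psi 270): line fit in carrier axes"""
    P=cloud(d); hsv=cv2.cvtColor(d["image"],cv2.COLOR_BGR2HSV)
    v,u=np.mgrid[0:384,0:512]
    m=(u>190)&(u<320)&(v<230)&(abs(P[...,2]-z0)<25)
    g=m&(hsv[...,1]>80); s=m&~g&(v<170)
    q=np.array([C(p) for p in P[s]]); bins=np.arange(q[:,0].min(),q[:,0].max(),4)
    X=[];Y=[];Z=[]
    for a in bins:
        k=(q[:,0]>=a)&(q[:,0]<a+4)
        if k.sum()<5: continue
        X.append(a+2);Y.append((q[k,1].min()+q[k,1].max())/2);Z.append(np.percentile(q[k,2],97)-6)
    fy=np.polyfit(X,Y,1);fz=np.polyfit(X,Z,1)
    G=np.array([C(p) for p in P[g]])
    sh=np.percentile(G[:,0],98) if len(G) else np.nan
    print("slope y,z",fy[0].round(3),fz[0].round(3),"shoulder",sh.round(1),"at shoulder y,z",np.polyval(fy,sh).round(1),np.polyval(fz,sh).round(1),"tip x,y,z",(sh+90).round(1),np.polyval(fy,sh+90).round(1),np.polyval(fz,sh+90).round(1),"seen x",X[0].round(),X[-1].round())
E
python3 - <<'E'
from h import *
s=telemetry.sense();print("tcp carrier",C(s["tool_pos"]))
held(capture("wrist"),s["tool_pos"][2]+8)
E
```

```text
tcp carrier [-293.46405042  204.16526228   92.42849916]
slope y,z 0.019 -0.001 shoulder -264.7 at shoulder y,z 204.2 99.7 tip x,y,z -174.7 205.9 99.6 seen x -258.0 -190.0
```

```bash
python3 -m inch '[[0,0,0,0,0,0.019,1],[0,-0.88,0,0,0,0,1],[0,0,3.57,0,0,0,1],[0,0,0,0,0,0,1],[0,0,0,0,0,0,1]]'
cat > m.py <<'E'
from h import *
s=telemetry.sense();print("tcp carrier",C(s["tool_pos"]),"yaw err",psi()-YAW)
held(capture("wrist"),s["tool_pos"][2]+8)
E
python3 m.py
```

```text
t: 12.85
tool_pos: [471.7, 210.5, 57.5]
tcp_rot: [0.0, 1.0, -0.021, 0.0]
ft_force: [-0.4, -0.0, -0.6]
grip_width: 20.0
finger_force: 29.8
tcp carrier [-292.93083768  213.44763663   57.52068406] yaw err -1.5846495237446538
slope y,z 0.002 0.001 shoulder -264.2 at shoulder y,z 213.0 64.8 tip x,y,z -174.2 213.2 64.8 seen x -257.0 -189.0
```

```bash
python3 -m inch '[[1,-0.013,0.05,0,0,0,1],[1,-0.013,0,0,0,0,1],[1,-0.013,0,0,0,0,1],[1,-0.013,0,0,0,0,1],[1,-0.013,0,0,0,0,1],[1,-0.013,0,0,0,0,1],[0,0,0,0,0,0,1]]'; python3 m.py
```

```text
t: 13.78
tool_pos: [532.0, 208.3, 56.2]
tcp_rot: [0.0, 1.0, -0.021, 0.0]
ft_force: [-0.6, -0.3, -0.5]
grip_width: 19.7
finger_force: 29.8
tcp carrier [-232.5699446   212.91632544   56.16620942] yaw err -1.5856329387978425
slope y,z 0.009 0.05 shoulder -127.8 at shoulder y,z 213.0 66.5 tip x,y,z -37.8 213.7 71.0 seen x -197.0 -129.0
```

```bash
python3 -m inch '[[1,-0.013,0,0,0,0,1],[1,-0.013,0,0,0,0,1],[1,-0.013,0,0,0,0,1],[1,-0.013,0,0,0,0,1],[1,-0.013,0,0,0,0,1],[0.4,0,0,0,0,0,1],[0.2,0,0,0,0,0,1],[0.2,0,0,0,0,0,1]]'
python3 - <<'E'
from h import *
s=telemetry.sense();print(C(s["tool_pos"]))
d=capture("wrist"); cv2.imwrite("pics/w4.png",d["image"])
E
```

```text
t: 14.82
tool_pos: [586.9, 206.3, 56.0]
tcp_rot: [0.0, 1.0, -0.021, -0.002]
ft_force: [-14.7, 5.5, 8.0]
grip_width: 19.8
finger_force: 30.0
[-177.65705568  212.49090434   55.97633038]
```

View pics/w4.png

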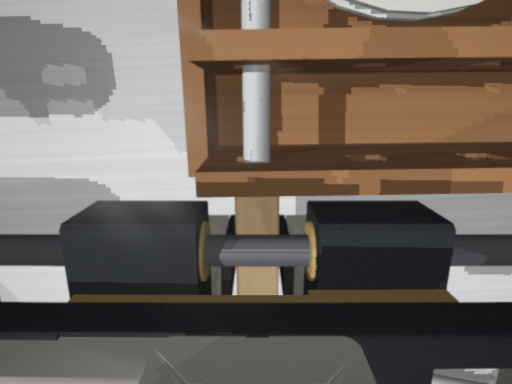

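Wrist view: the rod is through both panels (shaft at rows 0–160, col 257), the shoulder is on the front panel at row ≈185, and a −14.7 N contact confirms it's home.

```bash
python3 -m inch '[[0,0,0,0,0,0,0.66],[0,0,0,0,0,0,0.66],[0,0,0,0,0,0,0.66],[0,0,0,0,0,0,0.66],[0,0,-3,0,0,0,0.66],[0,0,-5.8,0,0,0,0.66],[0,0,-5.8,0,0,0,0],[0,0,-5.8,0,0,0,0],[0,0,-5.8,0,0,0,0],[-4.4,0.67,-2.8,0,0,0,0],[-4.4,0.67,0,0,0,0,0],[-4.4,0.67,0,0,0,0,0]]'
python3 -m inch '[[0,0,0,0,0,0.181,0],[0,0,0,0,0,0.181,0],[0,0,0,0,0,0.181,0],[0,0,0,0,0,0.181,0],[0,0,0,0,0,0.181,0],[0,0,0,0,0,0.181,0],[0,0,0,0,0,0.181,0],[0,0,0,0,0,0.181,0],[0,0,0,0,0,0.181,0],[0,0,0,0,0,0.181,0],[0,0,0,0,0,0,0],[0,0,0,0,0,0,0]]'
cat > pick.py <<'E'
from h import *
import sys
d=capture("wrist")
for x in rods(d):
    if x[2]>80:
        print(x); k=[-np.pi/2,np.pi/2]
        t=[(x[1]+a-psi()+np.pi)%(2*np.pi)-np.pi for a in k]; t=min(t,key=abs)
        print("  move",go([*x[0],4]),"then tool-z turn",-t)
s=telemetry.sense(); print(psi(),s["joint_pos"].round(2))
E
python3 pick.py
python3 - <<'E'
from h import *
d=capture("scene");P=cloud(d)
m=(P[...,2]>50)&(P[...,2]<80)&(P[...,0]>540)&(P[...,0]<606)&(abs(P[...,1]-207)<20);q=np.array([C(p) for p in P[m]])
print(len(q),q.min(0),q.max(0)) if len(q) else 0
[print(x) for x in rods(d,box=((400,520),(-450,450)))]
E
```

```text
t: 16.38
tool_pos: [455.4, 191.7, 346.6]
tcp_rot: [-0.0, 1.0, -0.021, 0.0]
ft_force: [-0.6, -0.4, 1.4]
grip_width: 84.0
finger_force: 0.0
t: 17.88
tool_pos: [456.6, 192.0, 346.4]
tcp_rot: [0.0, -0.603, 0.798, 0.0]
ft_force: [0.1, 0.3, 0.6]
grip_width: 87.5
finger_force: 0.0
(array([456.1, 139. ]), np.float32(-1.834), np.float64(144.9), np.float64(55.6), np.float64(9.4), np.float64(19.1), np.float64(19.0), array([426. ,  27.3]))
  move [ 5.11 -1.4  34.24] then tool-z turn -0.01480865015451549
2.863580295101853 [ 0.8  -0.   -0.17  0.   -1.41 -1.07]
69 [-211.03094626  201.17349278   51.2820422 ] [-170.8801439   221.53436383   76.11742196]
(array([ 470.1, -324.3]), np.float32(1.69), np.float64(145.6), np.float64(58.6), np.float64(15.6), np.float64(18.8), np.float64(18.0), array([ 456.3, -209.1]))
(array([ 457.1, -134.3]), np.float32(1.501), np.float64(149.2), np.float64(57.3), np.float64(13.5), np.float64(19.3), np.float64(18.0), array([465.3, -17. ]))
(array([462.8, 138.7]), np.float32(-1.874), np.float64(152.3), np.float64(56.3), np.float64(13.0), np.float64(19.0), np.float64(18.0), array([427. ,  24.2]))
```

```bash
python3 -m inch '[[5.1,-1.4,0,0,0,0,0],[0,0,0,0,0,-0.015,0],[0,0,5.8,0,0,0,0],[0,0,5.8,0,0,0,0],[0,0,5.8,0,0,0,0],[0,0,5.8,0,0,0,0],[0,0,5.8,0,0,0,0],[0,0,0,0,0,0,0],[0,0,0,0,0,0,0]]'
python3 - <<'E'
from h import *
print(go([456.1,139,4]),psi()+np.pi/2+1.834-2*np.pi+np.pi)
E
```

```text
t: 19.1
tool_pos: [457.1, 140.0, 58.0]
tcp_rot: [0.001, -0.608, 0.794, -0.0]
ft_force: [-0.3, 0.1, 1.1]
grip_width: 87.7
finger_force: 0.0
[0.13 0.07 5.4 ] 3.1400198643180453
```

```bash
python3 -m inch '[[0.13,0.07,2.7,0,0,0,0],[0,0,2.7,0,0,0,0],[0,0,0,0,0,0,0.5],[0,0,0,0,0,0,1],[0,0,0,0,0,0,1],[0,0,0,0,0,0,1],[0,0,0,0,0,0,1],[0,0,0,0,0,0,1],[0,0,0,0,0,0,1],[0,0,0,0,0,0,1],[0,0,0,0,0,0,1],[0,0,0,0,0,0,1]]'
```

```text
t: 20.6
tool_pos: [454.9, 138.1, 2.3]
tcp_rot: [0.0, -0.607, 0.795, -0.0]
ft_force: [0.1, -0.1, -0.2]
grip_width: 19.8
finger_force: 30.0
```

```bash
python3 -m inch '[[0,0,-4,0,0,0,1],[0,0,-5,0,0,0,1],[0,0,0,0,0,-0.1806,1],[0,0,0,0,0,-0.1806,1],[0,0,0,0,0,-0.1806,1],[0,0,0,0,0,-0.1806,1],[0,0,0,0,0,-0.1806,1],[0,0,0,0,0,-0.1806,1],[0,0,0,0,0,-0.1806,1],[0,0,0,0,0,-0.1806,1],[0,0,0,0,0,-0.1806,1],[0,0,0,0,0,-0.1806,1]]'
python3 -m inch '[[0,0,0,0,0,0,1],[0,0,0,0,0,0,1]]'; python3 m.py
```

```text
t: 22.1
tool_pos: [454.5, 137.9, 92.2]
tcp_rot: [0.0, 1.0, -0.013, -0.0]
ft_force: [-0.6, -0.4, -0.6]
grip_width: 20.0
finger_force: 30.0
t: 22.35
tool_pos: [454.7, 138.0, 92.2]
tcp_rot: [0.0, 1.0, -0.018, -0.0]
ft_force: [-0.3, -0.3, -1.2]
grip_width: 19.5
finger_force: 30.0
tcp carrier [-307.91202332  140.48378764   92.2454142 ] yaw err -1.5782126199157689
slope y,z 0.005 0.001 shoulder -280.2 at shoulder y,z 139.9 99.7 tip x,y,z -190.2 140.3 99.7 seen x -272.0 -204.0
```

```bash
python3 -m inch '[[0,0,0,0,0,0.005,1],[0,-2.1,0,0,0,0,1],[0,0,3.57,0,0,0,1],[1.5,0,0,0,0,0,1],[0,0,0,0,0,0,1],[0,0,0,0,0,0,1]]'; python3 m.py
```

```text
t: 23.15
tool_pos: [471.3, 158.9, 57.4]
tcp_rot: [-0.0, 1.0, -0.018, 0.0]
ft_force: [0.5, -0.1, -1.2]
grip_width: 19.6
finger_force: 30.0
tcp carrier [-291.88452112  161.85276971   57.42119466] yaw err -1.5795939084323194
slope y,z 0.003 0.002 shoulder -264.2 at shoulder y,z 161.2 64.9 tip x,y,z -174.2 161.5 65.1 seen x -256.0 -188.0
```

```bash
python3 -m inch '[[1,0,0.08,0,0,0,1],[1,-0.006,0,0,0,0,1],[1,-0.006,0,0,0,0,1],[1,-0.006,0,0,0,0,1],[1,-0.006,0,0,0,0,1],[1,-0.006,0,0,0,0,1],[0,0,0,0,0,0,1]]';  python3 -m inch '[[1,-0.006,0,0,0,0,1],[1,-0.006,0,0,0,0,1],[1,-0.006,0,0,0,0,1],[1,-0.006,0,0,0,0,1],[1,-0.006,0,0,0,0,1],[0.4,0,0,0,0,0,1],[0.2,0,0,0,0,0,1],[0.2,0,0,0,0,0,1]]'; python3 -c "
from h import *
print(C(telemetry.sense()['tool_pos']))"
```

```text
t: 24.08
tool_pos: [531.3, 156.6, 55.7]
tcp_rot: [0.0, 1.0, -0.018, 0.0]
ft_force: [0.1, 0.2, -1.3]
grip_width: 19.5
finger_force: 30.0
t: 25.08
tool_pos: [586.5, 154.6, 55.5]
tcp_rot: [0.0, 1.0, -0.018, -0.002]
ft_force: [-11.8, 4.0, 6.3]
grip_width: 19.5
finger_force: 30.0
[-176.6386246   160.77851326   55.47799578]
```

```bash
python3 -m inch '[[0,0,0,0,0,0,0.66],[0,0,0,0,0,0,0.66],[0,0,0,0,0,0,0.66],[0,0,0,0,0,0,0.66],[0,0,-3,0,0,0,0.66],[0,0,-5.8,0,0,0,0.66],[0,0,-5.8,0,0,0,0],[0,0,-5.8,0,0,0,0],[0,0,-5.8,0,0,0,0],[0,0,-2.8,0,0,0,0],[-2.1,5.67,0,0,0,0,0],[-2.1,5.67,0,0,0,0,0]]'
python3 -m inch '[[-2.1,5.67,0,0,0,0,0],[-2.1,5.67,0,0,0,0,0],[-2.1,5.67,0,0,0,0,0],[-2.1,5.67,0,0,0,0,0],[0,0,0,0,0,-0.1655,0],[0,0,0,0,0,-0.1655,0],[0,0,0,0,0,-0.1655,0],[0,0,0,0,0,-0.1655,0],[0,0,0,0,0,-0.1655,0],[0,0,0,0,0,-0.1655,0],[0,0,0,0,0,-0.1655,0],[0,0,0,0,0,-0.1655,0]]'
python3 -m inch '[[0,0,0,0,0,0,0]]'
python3 pick.py
python3 - <<'E'
from h import *
d=capture("scene");P=cloud(d)
for y0 in(207,155):
    m=(P[...,2]>50)&(P[...,2]<80)&(P[...,0]>540)&(P[...,0]<606)&(abs(P[...,1]-y0)<20);q=np.array([C(p) for p in P[m]])
    print(len(q),q.min(0),q.max(0)) if len(q) else 0
E
```

```text
t: 26.58
tool_pos: [541.9, 42.2, 345.9]
tcp_rot: [-0.0, 1.0, -0.017, 0.0]
ft_force: [0.6, -1.3, -0.2]
grip_width: 83.7
finger_force: 0.0
t: 28.08
tool_pos: [450.2, -180.6, 345.9]
tcp_rot: [0.0, 0.798, 0.603, 0.0]
ft_force: [0.9, 0.3, -0.0]
grip_width: 87.7
finger_force: 0.0
t: 28.2
tool_pos: [450.3, -180.6, 345.9]
tcp_rot: [0.0, 0.8, 0.6, 0.0]
ft_force: [1.2, 0.7, 1.0]
grip_width: 87.7
finger_force: 0.0
(array([ 451.1, -136.2]), np.float32(1.463), np.float64(144.2), np.float64(56.8), np.float64(9.1), np.float64(19.0), np.float64(18.0), array([463.6, -20.8]))
  move [ 4.28 -1.18 34.19] then tool-z turn -0.17877176154821983
(array([ 463. , -312.6]), np.float32(1.655), np.float64(120.0), np.float64(31.9), np.float64(9.9), np.float64(19.2), np.float64(18.0), array([ 454.2, -208.6]))
  move [-12.31   4.95  34.19] then tool-z turn -0.3707716738101827
-0.28656807292669867 [ 0.03 -0.02 -0.18 -0.   -1.41  2.83]
69 [-208.5603376   201.54464605   52.52711103] [-168.32392627  221.06794194   74.12934157]
68 [-211.34177111  149.82901068   51.91191644] [-169.60916753  169.93405652   73.70833944]
```

```bash
python3 -m inch '[[4.28,-1.18,0,0,0,0,0],[0,0,2,0,0,0,0],[0,0,3.8,0,0,-0.179,0],[0,0,5.8,0,0,0,0],[0,0,5.8,0,0,0,0],[0,0,5.8,0,0,0,0],[0,0,5.8,0,0,0,0],[0,0,0,0,0,0,0],[0,0,0,0,0,0,0]]'
python3 - <<'E'
from h import *
print(go([451.1,-136.2,4]),psi()+np.pi/2-1.463,telemetry.sense()["joint_pos"].round(2))
E
```

```text
t: 29.42
tool_pos: [452.3, -136.2, 57.6]
tcp_rot: [0.001, 0.743, 0.669, 0.0]
ft_force: [1.2, -0.7, 1.2]
grip_width: 87.7
finger_force: 0.0
[-0.01 -0.13  5.36] 0.003397119256220993 [ 0.13  0.21 -0.64  0.   -0.71  2.91]
```

Next: grasp, then (if held) lift and turn.

```bash
python3 -m inch '[[0,-0.1,2.7,0,0,0,0],[0,0,2.7,0,0,0,0],[0,0,0,0,0,0,0.5],[0,0,0,0,0,0,1],[0,0,0,0,0,0,1],[0,0,0,0,0,0,1],[0,0,0,0,0,0,1],[0,0,0,0,0,0,1],[0,0,0,0,0,0,1],[0,0,0,0,0,0,1],[0,0,0,0,0,0,1],[0,0,0,0,0,0,1]]'
```

```text
t: 30.92
tool_pos: [449.9, -136.1, 1.8]
tcp_rot: [-0.0, 0.743, 0.669, -0.0]
ft_force: [0.4, 0.1, -0.1]
grip_width: 19.9
finger_force: 30.0
```

```bash
python3 -m inch '[[0,0,-4,0,0,0,1],[0,0,-5,0,0,0,1],[0,0,0,0,0,0.1657,1],[0,0,0,0,0,0.1657,1],[0,0,0,0,0,0.1657,1],[0,0,0,0,0,0.1657,1],[0,0,0,0,0,0.1657,1],[0,0,0,0,0,0.1657,1],[0,0,0,0,0,0.1657,1],[0,0,0,0,0,0.1657,1],[0,0,0,0,0,0.1657,1]]'
python3 -m inch '[[0.4,-4.84,0,0,0,0,1],[0.4,-4.84,0,0,0,0,1],[0.4,-4.84,0,0,0,0,1],[0.4,-4.84,0,0,0,0,1],[0.4,-4.84,0,0,0,0,1],[0,0,0,0,0,0,1],[0,0,0,0,0,0,1]]'; python3 m.py
```

```text
t: 32.3
tool_pos: [449.7, -136.0, 91.7]
tcp_rot: [-0.0, 1.0, -0.015, -0.0]
ft_force: [-0.7, -0.4, 0.3]
grip_width: 20.0
finger_force: 30.0
t: 33.17
tool_pos: [475.3, 105.3, 91.6]
tcp_rot: [0.0, 1.0, -0.012, -0.0]
ft_force: [0.4, -0.1, -1.0]
grip_width: 19.7
finger_force: 30.0
tcp carrier [-286.37824136  108.36461972   91.55863755] yaw err -1.5667156585743718
slope y,z 0.002 -0.002 shoulder -256.5 at shoulder y,z 107.9 99.6 tip x,y,z -166.5 108.1 99.4 seen x -251.0 -183.0
```

```bash
python3 -m inch '[[0,-0.1,1.8,0,0,0,1],[0,0,1.8,0,0,0,1],[0,0,0,0,0,0,1],[0,0,0,0,0,0,1]]'; python3 m.py; python3 -m inch '[[1,0,0,0,0,0,1],[1,0,0,0,0,0,1],[1,0,0,0,0,0,1],[1,0,0,0,0,0,1],[1,0,0,0,0,0,1],[0,0,0,0,0,0,1]]'
```

```text
t: 33.72
tool_pos: [476.2, 105.8, 56.4]
tcp_rot: [-0.0, 1.0, -0.013, 0.0]
ft_force: [-0.3, 0.4, -0.8]
grip_width: 19.6
finger_force: 30.0
tcp carrier [-285.54699475  108.9461577    56.39865786] yaw err -1.5682035432358958
slope y,z 0.001 0.001 shoulder -255.7 at shoulder y,z 108.5 64.4 tip x,y,z -165.7 108.6 64.5 seen x -249.0 -181.0
t: 34.52
tool_pos: [526.6, 105.1, 55.7]
tcp_rot: [0.0, 1.0, -0.012, -0.0]
ft_force: [0.1, 0.1, -0.6]
grip_width: 19.6
finger_force: 30.0
```

```bash
python3 -m inch '[[1,0,0,0,0,0,1],[1,0,0,0,0,0,1],[1,0,0,0,0,0,1],[1,0,0,0,0,0,1],[1,0,0,0,0,0,1],[0.6,0,0,0,0,0,1],[0.3,0,0,0,0,0,1],[0.2,0,0,0,0,0,1]]'; python3 -c "
from h import *
print(C(telemetry.sense()['tool_pos']))"
```

```text
t: 35.52
tool_pos: [583.0, 103.2, 55.0]
tcp_rot: [0.001, 1.0, -0.013, -0.004]
ft_force: [-17.8, 4.6, 9.4]
grip_width: 19.8
finger_force: 30.0
[-178.71692544  109.2780519    55.01752397]
```

```bash
python3 -m inch '[[0,0,0,0,0,0,0.66],[0,0,0,0,0,0,0.66],[0,0,0,0,0,0,0.66],[0,0,0,0,0,0,0.66],[0,0,-3,0,0,0,0.66],[0,0,-5.8,0,0,0,0.66],[0,0,-5.8,0,0,0,0],[0,0,-5.8,0,0,0,0],[0,0,-5.8,0,0,0,0],[0,0,-2.8,0,0,0,0],[-2.05,4.88,0,0,0,0,0],[-2.05,4.88,0,0,0,0,0]]'
python3 -m inch '[[-2.05,4.88,0,0,0,0,0],[-2.05,4.88,0,0,0,0,0],[-2.05,4.88,0,0,0,0,0],[-2.05,4.88,0,0,0,0,0],[0,0,0,0,0,0.182,0],[0,0,0,0,0,0.182,0],[0,0,0,0,0,0.182,0],[0,0,0,0,0,0.182,0],[0,0,0,0,0,0.182,0],[0,0,0,0,0,0.182,0],[0,0,0,0,0,0.182,0],[0,0,0,0,0,0.182,0]]'
python3 -m inch '[[0,0,0,0,0,0,0]]'
python3 pick.py
python3 - <<'E'
from h import *
d=capture("scene");P=cloud(d)
for y0 in(207,155,103):
    m=(P[...,2]>50)&(P[...,2]<80)&(P[...,0]>540)&(P[...,0]<606)&(abs(P[...,1]-y0)<20);q=np.array([C(p) for p in P[m]])
    print(len(q),q.min(0),q.max(0)) if len(q) else 0
E
```

```text
t: 37.02
tool_pos: [543.0, 6.4, 346.0]
tcp_rot: [-0.0, 1.0, -0.012, 0.0]
ft_force: [-0.1, -0.7, 1.1]
grip_width: 83.9
finger_force: 0.0
t: 38.52
tool_pos: [456.7, -186.1, 345.9]
tcp_rot: [-0.0, 0.736, -0.677, 0.0]
ft_force: [-0.3, -0.3, -1.1]
grip_width: 87.9
finger_force: 0.0
t: 38.65
tool_pos: [456.7, -186.1, 345.9]
tcp_rot: [-0.0, 0.739, -0.674, 0.0]
ft_force: [0.3, -0.2, 0.3]
grip_width: 87.6
finger_force: 0.0
(array([ 462.5, -327. ]), np.float32(1.654), np.float64(144.5), np.float64(56.2), np.float64(8.4), np.float64(19.3), np.float64(19.0), array([ 452.8, -210.6]))
  move [14.08  0.75 34.19] then tool-z turn 0.01114386352754515
-3.047245148486025 [ 0.01 -0.   -0.17 -0.   -1.4   0.08]
70 [-208.22741079  201.31637275   50.91787363] [-169.70598977  221.50045651   73.98482602]
67 [-210.5077448   150.60367789   51.74259376] [-169.09128323  169.81240151   74.73152225]
70 [-211.54549065   99.0137947    50.63462537] [-166.05029652  118.15556585   74.49529206]
```

```bash
python3 -m inch '[[4.7,0.25,0,0,0,0,0],[4.7,0.25,0,0,0,0,0],[4.68,0.25,0,0,0,0,0],[0,0,5.8,0,0,0.011,0],[0,0,5.8,0,0,0,0],[0,0,5.8,0,0,0,0],[0,0,5.8,0,0,0,0],[0,0,5.8,0,0,0,0],[0,0,0,0,0,0,0],[0,0,0,0,0,0,0]]'
python3 - <<'E'
from h import *
print(go([462.5,-327,4]),(psi()-np.pi/2-1.654)%(2*np.pi),telemetry.sense()["joint_pos"].round(2))
E
```

```text
t: 40.0
tool_pos: [463.4, -327.6, 57.8]
tcp_rot: [-0.0, 0.735, -0.678, 0.001]
ft_force: [-0.3, 0.7, 0.4]
grip_width: 87.3
finger_force: 0.0
[-0.08  0.09  5.38] 6.281577918514346 [-0.27  0.35 -0.44  0.   -0.78  0.35]
```

```bash
python3 -m inch '[[-0.08,0.09,2.7,0,0,0,0],[0,0,2.7,0,0,0,0],[0,0,0,0,0,0,0.5],[0,0,0,0,0,0,1],[0,0,0,0,0,0,1],[0,0,0,0,0,0,1],[0,0,0,0,0,0,1],[0,0,0,0,0,0,1],[0,0,0,0,0,0,1],[0,0,0,0,0,0,1],[0,0,0,0,0,0,1],[0,0,0,0,0,0,1]]'
```

```text
t: 41.5
tool_pos: [461.0, -326.2, 1.8]
tcp_rot: [0.0, 0.735, -0.679, -0.0]
ft_force: [0.3, -1.0, -0.1]
grip_width: 20.0
finger_force: 29.9
```

```bash
python3 -m inch '[[0,0,-4,0,0,0,1],[0,0,-5,0,0,0,1],[0,0,0,0,0,0.1682,1],[0,0,0,0,0,0.1682,1],[0,0,0,0,0,0.1682,1],[0,0,0,0,0,0.1682,1],[0,0,0,0,0,0.1682,1],[0,0,0,0,0,0.1682,1],[0,0,0,0,0,0.1682,1],[0,0,0,0,0,0.1682,1],[0,0,0,0,0,0.1682,1],[0,0,0,0,0,0.1682,1]]'
python3 -m inch '[[-0.1,5.43,0,0,0,0,1],[-0.1,5.43,0,0,0,0,1],[-0.1,5.43,0,0,0,0,1],[-0.1,5.43,0,0,0,0,1],[-0.1,5.43,0,0,0,0,1],[-0.1,5.43,0,0,0,0,1],[-0.1,5.43,0,0,0,0,1],[0,0,0,0,0,0,1],[0,0,0,0,0,0,1]]'
python3 - <<'E'
from h import *
s=telemetry.sense();print("tcp carrier",C(s["tool_pos"]),"yaw err",psi()-YAW-np.pi/2)
def fit(d,name):
    P=cloud(d);z=P[...,2]; Q=P-[*O,0]; c,sn=np.cos(YAW),np.sin(YAW); X=c*Q[...,0]+sn*Q[...,1];Y=-sn*Q[...,0]+c*Q[...,1]
    t=C(s["tool_pos"]); m=(z>80)&(z<125)&(abs(Y-t[1])<25)&(X>t[0]+12)&(X<t[0]+125)
    x,y,zz=X[m],Y[m],z[m]; print(name,m.sum())
    for a in np.arange(t[0]+12,t[0]+125,12):
        k=(x>=a)&(x<a+12)
        if k.sum()>3: print("  ",(a+6).round(),((y[k].min()+y[k].max())/2).round(1),np.median(y[k]).round(1),np.percentile(zz[k],95).round(1),k.sum())
for n in("scene","side","wrist"):
    d=capture(n);fit(d,n); cv2.imwrite(f"pics/{n}5.png",d["image"])
E
```

```text
t: 43.0
tool_pos: [460.7, -326.1, 91.7]
tcp_rot: [-0.0, 0.019, 1.0, 0.0]
ft_force: [0.0, 0.7, -0.6]
grip_width: 19.7
finger_force: 29.9
t: 44.12
tool_pos: [479.7, 53.5, 91.7]
tcp_rot: [-0.0, 0.015, 1.0, -0.0]
ft_force: [0.1, 0.0, -1.0]
grip_width: 19.8
finger_force: 29.9
tcp carrier [-280.60644485   56.75370374   91.65789696] yaw err -0.003013984716190743
scene 148
   -263.0 58.1 58.3 120.2 29
   -251.0 59.0 61.3 113.5 35
   -239.0 57.6 57.6 109.8 10
   -227.0 57.7 57.6 109.3 14
   -215.0 58.0 59.2 107.8 10
   -203.0 58.1 57.9 109.4 12
   -191.0 58.3 56.8 108.4 12
   -179.0 58.5 59.7 108.8 12
   -167.0 58.4 57.3 108.3 13
side 2
wrist 897
   -263.0 55.4 55.6 109.9 895
```

View pics/wrist5.png

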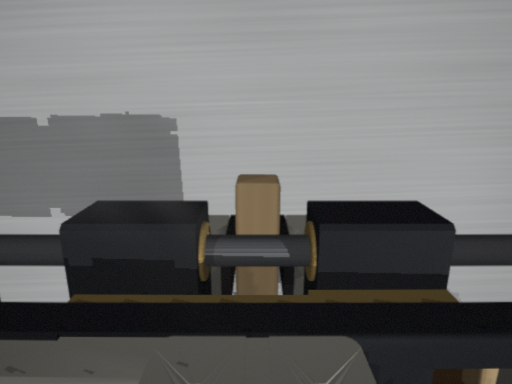

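The wrist view shows only the grip's tail, straight at col ≈258. The scene depth shows the shaft at carrier y ≈58, straight within 0.012 rad, so I'll descend and insert.

```bash
python3 -m inch '[[0,-0.06,1.8,0,0,0,1],[0,0,1.8,0,0,0,1],[0,0,0,0,0,0,1],[0,0,0,0,0,0,1],[-0.8,0,0,0,0,0,1],[-0.8,0,0,0,0,0,1],[-0.6,0,0,0,0,0,1],[0,0,0,0,0,0,1]]'
python3 - <<'E'
from h import *
print(C(telemetry.sense()["tool_pos"]))
d=capture("scene");cv2.imwrite("pics/s6.png",cv2.resize(d["image"][185:275,210:360],None,fx=5,fy=5,interpolation=cv2.INTER_CUBIC))
E
```

```text
t: 45.28
tool_pos: [502.6, 52.2, 55.8]
tcp_rot: [0.0, 0.016, 1.0, -0.0]
ft_force: [-0.0, -0.1, -1.1]
grip_width: 19.9
finger_force: 29.9
[-257.62256332   56.05042748   55.79733193]
```

View pics/s6.png

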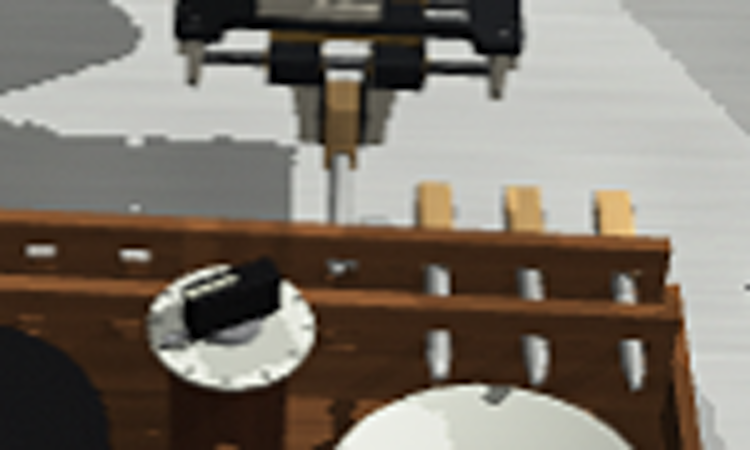

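The crop shows three rods home through both panels and the fourth's tip just entering its eyelet at (340,267), so I'll keep pushing.

```bash
python3 -m inch '[[-1,0.03,0,0,0,0,1],[-1,0.02,0,0,0,0,1],[-1,0,0,0,0,0,1],[-1,0,0,0,0,0,1],[0,0,0,0,0,0,1]]'; python3 -m inch '[[-1,0,0,0,0,0,1],[-1,0,0,0,0,0,1],[-1,0,0,0,0,0,1],[-0.6,0,0,0,0,0,1],[-0.4,0,0,0,0,0,1],[-0.3,0,0,0,0,0,1],[0,0,0,0,0,0,1]]'; python3 -c "
from h import *
print(C(telemetry.sense()['tool_pos']))"
```

```text
t: 45.95
tool_pos: [543.1, 51.4, 55.7]
tcp_rot: [0.0, 0.016, 1.0, 0.0]
ft_force: [-0.1, 0.1, -0.8]
grip_width: 20.0
finger_force: 29.9
t: 46.82
tool_pos: [582.3, 49.8, 55.3]
tcp_rot: [-0.002, 0.016, 1.0, -0.0]
ft_force: [-9.4, 4.1, 3.4]
grip_width: 19.7
finger_force: 30.0
[-177.93069991   55.83077204   55.26154807]
```

```bash
python3 -m inch '[[0,0,0,0,0,0,0.66],[0,0,0,0,0,0,0.66],[0,0,0,0,0,0,0.66],[0,0,0,0,0,0,0.66],[0,0,-3,0,0,0,0.66],[0,0,-5.8,0,0,0,0.66],[0,0,-5.8,0,0,0,0.66],[0,0,-5.8,0,0,0,0.66],[0,0,-5.8,0,0,0,0.66],[-4.9,-2,-2.8,0,0,0,0.66],[-4.9,-2,0,0,0,0,0.66],[-4.9,-2,0,0,0,0,0.66]]'
python3 -m inch '[[0,0,0,0,0,0,0.5],[0,0,0,0,0,0,0.5]]'
python3 - <<'E'
from h import *
d=capture("wrist");P=cloud(d);cv2.imwrite("pics/w7.png",d["image"])
z=P[...,2]
m=(z>134)&(z<150)&(abs(P[...,0]-704)<45)&(abs(P[...,1]+9)<45); q=P[m]
(c,wh,a)=cv2.minAreaRect(q[:,:2].astype(np.float32)); print(m.sum(),"rect",c,wh,a,"z",np.median(q[:,2]))
v=np.linalg.svd(q[:,:2]-q[:,:2].mean(0),full_matrices=False)[2][0];print("axis deg",np.degrees(np.arctan2(v[1],v[0])),"carrier c",C((*c,0)))
print(psi(),telemetry.sense()["tool_pos"])
d=capture("scene");P=cloud(d)
for y0 in(207,155,103,51):
    m=(P[...,2]>50)&(P[...,2]<80)&(P[...,0]>540)&(P[...,0]<606)&(abs(P[...,1]-y0)<20);q=np.array([C(p) for p in P[m]])
    print(len(q),q.min(0),q.max(0)) if len(q) else 0
E
```

```text
t: 48.32
tool_pos: [731.5, -15.2, 346.7]
tcp_rot: [0.001, 0.016, 1.0, 0.0]
ft_force: [0.6, 0.6, 0.7]
grip_width: 29.8
finger_force: 0.0
t: 48.58
tool_pos: [730.0, -14.8, 345.1]
tcp_rot: [-0.001, 0.016, 1.0, -0.0]
ft_force: [-0.5, -1.1, -0.1]
grip_width: 41.9
finger_force: 0.0
689 rect (704.4605102539062, -8.733264923095703) (16.20635414123535, 50.70746612548828) 28.00481414794922 z 140.01475262444092
axis deg 117.83033970867653 carrier c [-54.18157763   0.76097526   0.        ]
1.5390064695001602 [729.72180306 -14.52243119 346.05373116]
70 [-209.1036565   202.09766172   50.76905613] [-170.8337338   221.11962127   73.56941448]
68 [-208.89446336  149.96104928   51.97981673] [-170.38847301  169.71965549   74.78515004]
70 [-209.79158964   98.8813924    51.34409981] [-168.17492422  118.25500291   75.46428336]
65 [-211.52004105   49.76701437   53.7856741 ] [-156.3957546    67.15213509   74.40116775]
```

View pics/w7.png

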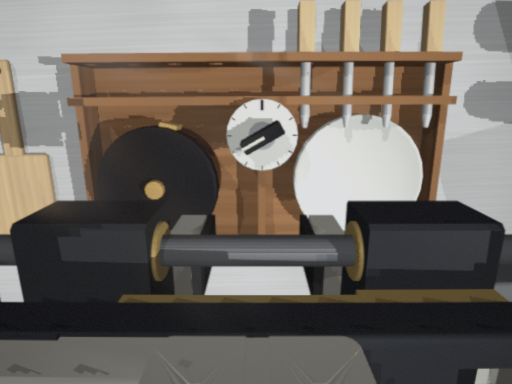

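The wrist view shows all four rods home with shafts at cols 307, 348, 388 and 428. The dial is at (262,133), its bar running to the lower left with the pointer line there, so the reading is ≈ +2.08 rad. The zero mark is at the top, (262,104).

```bash
python3 -m inch '[[0,0,0,0,0,-0.174,0.4],[0,0,0,0,0,-0.174,0.4],[0,0,0,0,0,-0.174,0.4],[0,0,0,0,0,-0.174,0.4],[0,0,0,0,0,-0.174,0.4],[0,0,0,0,0,-0.174,0.4],[0,0,0,0,0,-0.174,0.4],[0,0,0,0,0,-0.174,0.4],[0,0,0,0,0,-0.174,0.4],[0,0,0,0,0,-0.174,0.4],[0,0,0,0,0,-0.174,0.4],[0,0,0,0,0,-0.174,0.4]]'
python3 -m inch '[[0,0,0,0,0,0,0.4],[0,0,0,0,0,0,0.4]]'
python3 -c "
from h import *
print(go([704,-9,120]),np.degrees(psi()),telemetry.sense()['joint_pos'].round(2))"
```

```text
t: 50.18
tool_pos: [729.2, -13.9, 347.6]
tcp_rot: [-0.001, 0.858, -0.513, 0.001]
ft_force: [-0.2, -0.3, -0.3]
grip_width: 52.2
finger_force: 0.0
t: 50.42
tool_pos: [729.7, -14.2, 346.8]
tcp_rot: [-0.0, 0.855, -0.518, 0.0]
ft_force: [0.2, 0.5, -0.1]
grip_width: 52.8
finger_force: 0.0
[-1.66  2.06 22.68] -152.372934629362 [ 0.25  0.41  0.36  0.   -1.52  0.24]
```

```bash
python3 -m inch '[[-1.66,2.06,0,0,0,0,0.4],[0,0,4.5,0,0,0,0.4],[0,0,4.5,0,0,0,0.4],[0,0,4.5,0,0,0,0.4],[0,0,4.5,0,0,0,0.4],[0,0,0,0,0,0,0.4],[0,0,0,0,0,0,0.4]]'
python3 -c "
from h import *
print(go([704,-9,120]),np.degrees(psi()))"
```

```text
t: 51.3
tool_pos: [705.3, -9.5, 168.1]
tcp_rot: [-0.001, 0.856, -0.517, 0.001]
ft_force: [-0.0, 0.2, 1.1]
grip_width: 52.7
finger_force: 0.0
[-0.11  0.1   4.81] -152.22528279115136
```

```bash
python3 -m inch '[[-0.1,0.1,2.3,0,0,0,0.4],[0,0,2.3,0,0,0,0.4],[0,0,0,0,0,0,0.4],[0,0,0,0,0,0,1],[0,0,0,0,0,0,1],[0,0,0,0,0,0,1],[0,0,0,0,0,0,1],[0,0,0,0,0,0,1],[0,0,0,0,0,0,1],[0,0,0,0,0,0,1]]'
```

```text
t: 52.55
tool_pos: [704.8, -8.2, 120.4]
tcp_rot: [-0.001, 0.856, -0.516, 0.001]
ft_force: [5.5, 1.7, -1.8]
grip_width: 15.7
finger_force: 30.0
```

```bash
python3 -m inch '[[0,0,0,0,0,0.1737,1],[0,0,0,0,0,0.1737,1],[0,0,0,0,0,0.1737,1],[0,0,0,0,0,0.1737,1],[0,0,0,0,0,0.1737,1],[0,0,0,0,0,0.1737,1],[0,0,0,0,0,0.1737,1],[0,0,0,0,0,0.1737,1],[0,0,0,0,0,0.1737,1],[0,0,0,0,0,0.1737,1],[0,0,0,0,0,0.1737,1],[0,0,0,0,0,0.1737,1]]'
python3 -m inch '[[0,0,0,0,0,0,1],[0,0,0,0,0,0,1]]'
python3 -c "
from h import *
print(np.degrees(psi()-YAW)-90)"
```

```text
t: 54.05
tool_pos: [705.8, -8.8, 120.4]
tcp_rot: [0.003, 0.017, 1.0, 0.0]
ft_force: [9.0, -0.9, -3.7]
grip_width: 15.9
finger_force: 30.0
t: 54.3
tool_pos: [705.8, -8.7, 120.5]
tcp_rot: [0.003, 0.014, 1.0, 0.0]
ft_force: [10.0, -0.6, -4.1]
grip_width: 15.6
finger_force: 30.0
-0.007181844363088885
```

Now release, rise and verify.

```bash
python3 -m inch '[[0,0,0,0,0,0,0.5],[0,0,0,0,0,0,0.5],[0,0,0,0,0,0,0.5],[0,0,0,0,0,0,0.5],[0,0,-4,0,0,0,0.5],[0,0,-5.6,0,0,0,0.5],[0,0,-5.6,0,0,0,0.5],[0,0,-5.6,0,0,0,0.5],[-2.6,0,-2,0,0,0,0.5],[0,0,0,0,0,0,0.5],[0,0,0,0,0,0,0.5]]'
python3 - <<'E'
from h import *
d=capture("wrist");P=cloud(d);cv2.imwrite("pics/w8.png",d["image"])
z=P[...,2]
m=(z>134)&(z<150)&(abs(P[...,0]-704)<45)&(abs(P[...,1]+9)<45); q=P[m]
v=np.linalg.svd(q[:,:2]-q[:,:2].mean(0),full_matrices=False)[2][0];print(m.sum(),"dial err deg",(np.degrees(np.arctan2(v[1],v[0])-YAW)+90)%180-90)
for n in("scene",):
    capture(n)
    for k in("plates","lacquer_box"): print(k,show(pinpoint(n,k)))
d=capture("scene");P=cloud(d)
for y0 in(207,155,103,51):
    m=(P[...,2]>50)&(P[...,2]<80)&(P[...,0]>540)&(P[...,0]<606)&(abs(P[...,1]-y0)<20);q=np.array([C(p) for p in P[m]])
    print(len(q),q.min(0),q.max(0)) if len(q) else 0
s=telemetry.sense();print(s["qd"].round(3))
E
```

```text
t: 55.68
tool_pos: [728.2, -9.8, 346.6]
tcp_rot: [-0.001, 0.014, 1.0, 0.0]
ft_force: [0.4, -0.6, -0.1]
grip_width: 43.5
finger_force: 0.0
685 dial err deg -0.016315792809152185
plates [([777.0, 120.0, 14.0], 0.75)]
lacquer_box [([773.0, -146.0, 15.0], 0.72)]
69 [-207.75292038  201.62368875   53.07188699] [-169.60923761  221.67399294   74.4112744 ]
68 [-209.36922607  150.01122939   53.01646405] [-170.46733608  169.51095789   75.78531549]
70 [-208.94611307   98.93156508   51.44699647] [-165.96357778  117.88685884   74.58015873]
65 [-211.58023993   49.72817473   66.30667928] [-168.17401158   67.07352281   74.79048501]
[-0.001 -0.003  0.005  0.001 -0.002  0.   ]
```

View pics/w8.png

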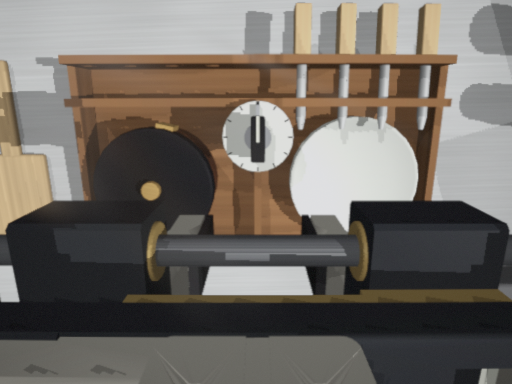

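The picture shows the pointer's white line (258,125) at the zero mark and all four rods home at the plates' bay, with nothing else moved.

```bash
python3 -c "
from cell import r
print(r.hand_in())"
```

```text
the job is handed in; nothing more can be done
None
```

I handed the job in with all four rods fully home in the plates' bay, the dial within about 0.02° of zero by my own measurement, and the plates and lacquer box where they started; `hand_in()` returned no verdict.

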